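# Slide a reactor head plate out over the ledge's end

## Task

Push the loose steel head plate along the ledge, away from the open steel cell and towards the white tray, until about a third of its length sticks out past the end of the ledge so that its edge can be got at. Leave it lying flat on the ledge with its long side up against the back fence. Only push it with the fingertips: never lift it or let it tip over the end, and do not disturb the probe, jar and cap in front.

Things in the scene. Friction and masses are not known exactly. Their poses are not given: they have to be found in the camera images.
- ledge: Fixed dark ledge; origin at table height under the deck's centre, y along it. Deck top 60 mm up, from y=-170 to 170 mm (square open ends), x=-70 mm (front, no lip) to the back fence's inner face at x=+70; fence 8 mm thick, 15 mm above the deck. Behind it (x=90 to 210, y=-150 to 150) a fixed black housing 62 mm high with sockets to 76 mm.
- plate_mid (a point): Loose steel head plate, 100 (its x) by 140 (its y, along the ledge) by 8 mm, 0.3 to 0.65 kg; this point is its centre, half-way up, 64 mm above the ledge's origin. Starts flat near the ledge's middle, slightly skew, off the fence. Against the fence its centre is at ledge x=+20 mm. It tips when its centre passes the ledge's end.
- plate: The same plate; origin at the centre of its underside, axes as above.
- cell: Fixed open-topped reactor cell of steel on a black foot, 100 (x) by 80 (y) by 95 mm high, standing on the table just beyond one end of the ledge; origin at the centre of its underside. It may stand at either end.
- tray: Fixed low white plastic tray, 140 (x) by 110 (y) by 28 mm high, on the table just beyond the other end of the ledge, lower than the deck; origin at the centre of its underside. The plate is to stick out over it.
- probe: Bystander: upright steel probe body, 26 mm across, 72 mm high, on the table in front of the ledge; origin at the centre of its underside.
- jar: Bystander: amber glass jar, 44 mm across, 60 mm high, on the table in front of the ledge; origin at the centre of its underside.
- cap: Bystander: black screw cap with a narrower grip, 40 mm across, 26 mm high, on the table in front of the ledge; origin at the centre of its underside.
Not all that is in view belongs to the job. What is meant by the plate is not red, and is the smaller of those in its own colour.

How it is judged:
By the outcome, as a careful person would: the job done as asked, in the order asked, and still so for the second after the job is handed in, with the robot touching nothing.
It also fails if it takes over 64 s, if anything falls off the work surface, if the arm or the gripper's body presses on something with over 40 N, if the wrist force passes 120 N, or if a joint passes its speed limit or range.

## Robot

A 6-joint arm with a two-finger parallel gripper is mounted at the origin on the work surface. World frame = base frame: x ahead of the robot, y to its left, z up, the work surface at z = 0. Lengths are in m, angles in rad, forces in N, time in s.
With the tool pointing down it reaches from about 0.275 to 0.975 m from the base axis. Payload 8.4 kg.
Tool frame: the origin (TCP) lies midway between the tips of the shut fingers; the grasp point (between the pads) lies 19 mm behind it (robot.pinch_z is the z of the grasp point in the tool frame, in m); z points along the fingers, y is the direction in which the jaws open and shut (so a half turn about z gives the same grasp; the last joint's range is limited). The gripper opens to 92 mm and grips with 3 to 60 N. Pads are 20 mm wide; open, the fingers measure 128 mm over their backs; the gripper's body (75 mm by 189 mm) begins 69 mm behind the grasp point.
Start: joints at [1.304, 0.353, 1.633, -0, 1.155, -0.002], TCP at [0.164, 0.603, 0.215] pointing down, gripper open.
Joint ranges: [-2.63, 2.63], [-0.92, 2.1], [0.06, 2.66], [-1.3, 4.44], [0, 2.69], [-3.02, 3.02]. Speed limits (rad/s): [2.22, 2.22, 2.79, 3.14, 3.14, 3.14].

## Interface

Orientations are given as a unit quaternion [w, x, y, z].
In Python, from cell import get_state, snapshot, ticket, robot gives the robot as it stands.
- The arm moves only by the tool arm_command, never from a script. Its argument "commands" is a list of rows, each a list of 2 entries, a list of its own where there are three numbers: the shift along the tool's x, y, z in mm, then the turn, a rotation vector about the tool's x, y, z in rad. A call has 1 to 12 rows; each row shifts and turns the commanded pose from where the row before left it, along the tool's axes as they then stand; what a row does not reach is not made up. A row lasts 1/12 s, in which the tool goes at most 41.7 mm and 7.16 degrees, less where a joint would pass 70% of its speed; a pose out of reach is approached as far as the arm can. A call is refused whole if a number of a shift passes 41.7 or a number of a turn 0.125, either way. A call with a gripper value outside its range is refused whole. "hand" is the gripper command: -1 is shut, 1 is fully open, values between are in proportion, set as the call begins (left out, the last holds). The fingers move at their own pace and stop on an object; "newtons" is the grip in N (left out, the last holds). Time passes only in rows, so rows that do not move let the fingers close. It gives the time, the measured TCP pose, the force and the opening at its end, in the units of the state.
- get_state(): the state, without advancing time (a new reading comes with each control period).
- snapshot(name): name is "scene" or "side" or "wrist"; returns a dict with "color" (400x640x3 uint8, red, green, blue), "depth" (400x640 float32, m along the optical axis (not along the pixel's ray), 0 where there is no reading), "fx", "fy", "cx", "cy" (pixels), "camera_from_world" (4x4, takes a point from world to camera coordinates). Camera axes: x right, y down, z forward; pixel columns grow to the right and rows downward; lengths in m; the calibration is good to about 2 mm. The wrist camera is an equidistant fisheye: a pixel r from the principal point sees the ray r / f radians off the axis. A picture is of the moment at which its call begins.
- ticket.sign_off(): hands the job in, once; it reports no verdict.
The state is a dict: "time": time; "joint_pos": joint angles; "joint_vel": joint speeds; "effort": joint torques, N m; "eef_pos": TCP position; "orientation": TCP orientation; "wrist_force": force on the tool from outside, world axes, zero at the start; "torque": the same for the moment, N m; "gripper_width": opening from 0.0 (shut) to 1.0 (fully open).
Only numpy, scipy, OpenCV 4.12 (cv2) and the standard library are available. Lean on these libraries where they do the work, as an engineer would, in place of code of your own. Each camera call takes 0.05 s, during which the arm holds its last target. There are 200 camera calls.

## Working session

There is one attempt and no reset: what is moved stays moved. The work goes in short steps, Python scripts to look and compute and a tool call to move; the robot and the scene stay as the last step left them, time stands still between calls to the robot, and variables do not carry over. Pictures are saved under pics/ and viewed, about 8 in all and at most 12, crops included, and the job is handed in when it is done.

Besides the shell and the picture viewer there is one more tool, called after "Emit:" as name(argument=value, ...), one argument or row to a line, values as JSON. arm_command: Moves the arm, as the interface text tells. Its arguments: {"type":"object","properties":{"commands":{"type":"array"},"hand":{"type":"number"},"newtons":{"type":"number"}},"required":["commands"]}

```bash
mkdir -p pics; cat > h.py <<'E'
import numpy as np, cv2
from cell import get_state, snapshot, ticket, robot
def cloud(s):
    d=s["depth"]; v,u=np.mgrid[:d.shape[0],:d.shape[1]]
    P=np.stack([(u-s["cx"])/s["fx"]*d,(v-s["cy"])/s["fy"]*d,d],-1)
    T=np.linalg.inv(s["camera_from_world"])
    W=P@T[:3,:3].T+T[:3,3]; W[d==0]=np.nan
    return W
E
python3 - <<'E'
from h import *
for n in("scene","side"):
    s=snapshot(n); cv2.imwrite(f"pics/{n}0.png",s["color"][:,:,::-1]); np.savez(f"{n}0.npz",**s)
print(get_state())
E
```

```text
{'time': 0.1, 'joint_pos': array([ 1.30359631e+00,  3.53567056e-01,  1.63403083e+00, -2.45075463e-05,
        1.15515171e+00, -2.40461681e-03]), 'joint_vel': array([ 0.00078731, -0.00033478, -0.00056369, -0.00068489,  0.00030416,
       -0.00045005]), 'effort': array([-8.97242026e-04, -5.94901872e+01, -3.34931338e+01,  6.98473700e-02,
        1.83804939e-02, -1.22813256e-05]), 'eef_pos': array([0.16347159, 0.60281582, 0.21395852]), 'orientation': array([-6.66375320e-05,  1.32006301e-01,  9.91248708e-01, -5.74730456e-04]), 'wrist_force': array([-0.24475106, -0.01041634,  0.0045409 ]), 'torque': array([ 0.00884128, -0.0173764 , -0.06940616]), 'gripper_width': 0.9998663058898875}
```

View pics/scene0.png

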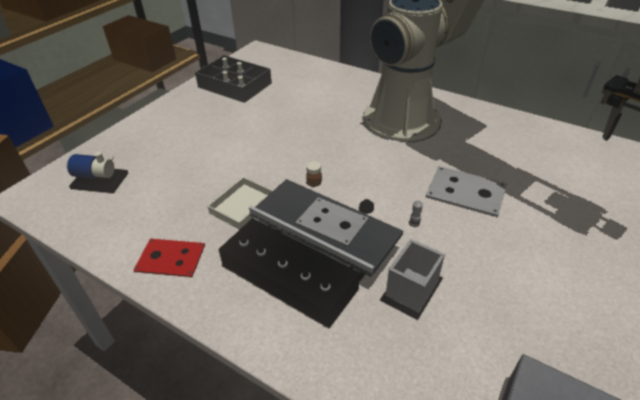

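View pics/side0.png

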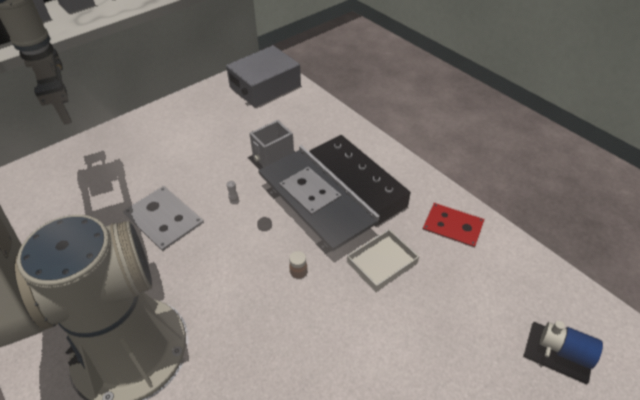

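The scene view shows the ledge with the grey plate at (332,220), the cell at (415,275), the tray at (245,205), the jar at (314,175), the cap at (366,206) and the probe at (417,213). The side view shows the same: plate (310,188), cell (272,145), tray (383,260). The larger grey plate and the red one, both on the table, are decoys.

```bash
cat >> h.py <<'E'
def box(W,m):
    p=W[m][:,:2].astype(np.float32); 
    return cv2.minAreaRect(p*1000)
def biggest(m):
    n,l,st,_=cv2.connectedComponentsWithStats(m.astype(np.uint8),connectivity=4)
    return l==1+np.argmax(st[1:,4])
E
python3 - <<'E'
from h import *
for n,seed,cs in(("scene",(332,220),dict(jar=(314,172),cap=(366,206),probe=(417,210),tray=(245,205),cell=(415,275))),("side",(312,188),dict(jar=(298,260),cap=(264,223),probe=(232,188),tray=(383,260),cell=(272,140)))):
    s=np.load(n+"0.npz"); W=cloud(s); g=s["color"].mean(-1)
    r=np.zeros(g.shape,bool); u,v=seed; r[v-90:v+90,u-90:u+90]=1
    z=W[...,2]
    near=np.hypot(*(np.moveaxis(W[...,:2],-1,0)-W[v,u,:2][:,None,None]))<.11
    print(n,"seed",W[v,u],g[v,u])
    pl=biggest((g>95)&near&(z>.055)&(z<.08)); print("plate",box(W,pl),np.nanmedian(z[pl]),pl.sum())
    wide=np.hypot(*(np.moveaxis(W[...,:2],-1,0)-W[v,u,:2][:,None,None]))<.22
    dk=biggest(wide&(z>.052)&(z<.0725)&r); print("deck",box(W,dk),dk.sum())
    for k,(a,b) in cs.items():
        w=W[b-28:b+28,a-28:a+28].reshape(-1,3); w=w[(w[:,2]>.012)]
        c=W[b,a]; w=w[np.hypot(*(w[:,:2]-c[:2]).T)<(.09 if k in("tray","cell") else .03)]
        print(k,c.round(3),"rng",np.nanmin(w,0).round(3),np.nanmax(w,0).round(3))
E
```

```text
scene seed [0.57483732 0.07898204 0.06836776] 134.0
plate ((569.586181640625, 73.79610443115234), (112.82949829101562, 146.6468048095703), 0.6515181064605713) 0.0678078741660505 1692
deck ((580.0015258789062, 59.26312255859375), (341.5447998046875, 153.82711791992188), 87.61443328857422) 6322
jar [ 0.433 -0.061  0.055] rng [ 0.405 -0.09   0.012] [ 0.441 -0.053  0.064]
cap [0.443 0.102 0.017] rng [0.422 0.079 0.012] [0.458 0.117 0.029]
probe [0.431 0.232 0.058] rng [0.409 0.215 0.012] [0.436 0.24  0.074]
tray [ 0.59  -0.179  0.004] rng [ 0.521 -0.244  0.012] [ 0.667 -0.09   0.076]
cell [0.576 0.296 0.006] rng [0.562 0.222 0.012] [0.663 0.345 0.099]
side seed [0.579608   0.0725867  0.06769714] 135.66666666666666
plate ((575.9505004882812, 79.10075378417969), (153.52223205566406, 109.09647369384766), 89.8353042602539) 0.06753327761134353 1383
deck ((576.09423828125, 58.202064514160156), (347.3866271972656, 149.2987823486328), 87.72270202636719) 5457
jar [ 0.412 -0.083  0.057] rng [ 0.391 -0.101  0.012] [ 0.434 -0.058  0.067]
cap [0.429 0.087 0.025] rng [0.413 0.075 0.012] [0.45  0.114 0.029]
probe [0.418 0.216 0.061] rng [0.405 0.209 0.012] [0.432 0.238 0.074]
tray [ 0.597 -0.188  0.006] rng [ 0.519 -0.247  0.012] [ 0.664 -0.108  0.063]
cell [0.634 0.337 0.03 ] rng [0.55  0.255 0.012] [0.66  0.345 0.1  ]
```

```bash
cat >> h.py <<'E'
YAW=np.radians(-2.35); C0=np.array([.578,.0587])
R=np.array([[np.cos(YAW),-np.sin(YAW)],[np.sin(YAW),np.cos(YAW)]])
def L(W): return np.concatenate([(W[...,:2]-C0)@R*1000,W[...,2:]*1000],-1)  # ledge frame, mm
def halfrange(a,step=2):
    h,e=np.histogram(a,np.arange(a.min()-5,a.max()+5,step)); i=np.where(h>.5*np.median(h[h>h.max()*.2]))[0]
    return e[i[0]],e[i[-1]+1]
E
python3 - <<'E'
from h import *
for n in("scene","side"):
    s=np.load(n+"0.npz"); Q=L(cloud(s)); g=s["color"].mean(-1); x,y,z=Q[...,0],Q[...,1],Q[...,2]
    dk=(z>56)&(z<64)&(abs(x)<90)&(abs(y)<190)
    print(n,"deck x",halfrange(x[dk&(abs(y)>100)]),"y",halfrange(y[dk&(abs(x)<60)]))
    for a in(-140,-80,0,80,140):
        m=dk&(abs(y-a)<15); f=(z>70)&(z<80)&(x>50)&(x<86)&(abs(y-a)<15)
        print(a,"front",np.percentile(x[m],1).round(1),"fence top",np.percentile(x[f],[3,50,97]).round(1) if f.any() else 0)
    p=(z>64)&(z<71)&(g>90)&(abs(x)<66)&(abs(y)<120)
    for a in(-40,0,40):
        m=p&(abs(y-a+0)<15); k=p&(abs(x-a*.7)<10)
        print(" plate x",halfrange(x[m]),"y",halfrange(y[k]))
E
```

```text
scene deck x (np.float64(-72.31294968487411), np.float64(77.68705031512589)) y (np.float64(-169.14133139142038), np.float64(170.85866860857962))
-140 front -71.5 fence top [67.8 73.  76.4]
-80 front -70.9 fence top [67.7 72.5 76.5]
0 front -72.2 fence top [68.2 73.5 76.7]
80 front -70.8 fence top [68.6 73.4 76.5]
140 front -70.1 fence top [66.9 73.  76.2]
 plate x (np.float64(-50.348956697334565), np.float64(47.651043302665435)) y (np.float64(-55.0526394562045), np.float64(86.9473605437955))
 plate x (np.float64(-51.95849173205552), np.float64(46.04150826794448)) y (np.float64(-51.97238208020827), np.float64(88.02761791979174))
 plate x (np.float64(-54.320984518029185), np.float64(43.679015481970815)) y (np.float64(-50.912768064323004), np.float64(91.087231935677))
side deck x (np.float64(-75.1249252083506), np.float64(88.8750747916494)) y (np.float64(-172.3000694785729), np.float64(167.6999305214271))
-140 front -74.1 fence top [64.3 68.  73.2]
-80 front -73.8 fence top [63.2 67.5 72.4]
0 front -74.3 fence top [64.4 68.6 74.2]
80 front -75.1 fence top [63.8 67.7 74.6]
140 front -73.8 fence top [64.9 69.  72.9]
 plate x (np.float64(-55.6641183887922), np.float64(46.3358816112078)) y (np.float64(-57.91184172862971), np.float64(86.08815827137029))
 plate x (np.float64(-58.03526676738861), np.float64(43.96473323261139)) y (np.float64(-54.55356585969273), np.float64(85.44643414030728))
 plate x (np.float64(-57.807139148196256), np.float64(42.192860851803744)) y (np.float64(-53.6765519612714), np.float64(84.3234480387286))
```

Emit:
arm_command(
  commands=[
    [[0,0,0],[0,0,-0.112]],
    [[0,0,0],[0,0,-0.112]],
    [[-21.9,-31.9,0],[0,0,0]],
    [[-21.9,-31.9,0],[0,0,0]],
    [[-21.9,-31.9,0],[0,0,0]],
    [[-21.9,-31.9,0],[0,0,0]],
    [[-21.9,-31.9,0],[0,0,0]],
    [[-21.9,-31.9,0],[0,0,0]],
    [[-21.9,-31.9,0],[0,0,0]],
    [[-21.9,-31.9,0],[0,0,0]],
    [[-21.9,-31.9,0],[0,0,0]],
    [[-21.9,-31.9,0],[0,0,0]],
  ],
  hand=0,
  newtons=20,
)

```text
time: 1.1
eef_pos: [0.3698, 0.2737, 0.2145]
orientation: [-0.0, 0.02, 1.0, -0.0]
wrist_force: [-0.1, -0.1, -0.5]
gripper_width: 0.504
```

Emit:
arm_command(
  commands=[
    [[-21.9,-31.9,0],[0,0,0]],
    [[-21.9,-31.9,0],[0,0,0]],
    [[-21.9,-31.9,0],[0,0,0]],
    [[-21.9,-31.9,0],[0,0,0]],
    [[-21.9,-31.9,0],[0,0,0]],
    [[-21.9,-31.9,0],[0,0,0]],
    [[0,0,0],[0,0,0]],
    [[0,0,0],[0,0,0]],
    [[0,0,0],[0,0,0]],
  ],
)

```text
time: 1.85
eef_pos: [0.4923, 0.0789, 0.2142]
orientation: [-0.001, 0.021, 1.0, 0.0]
wrist_force: [-0.7, 1.3, 0.8]
gripper_width: 0.497
```

```bash
sed -i 's/C0=np.array.*/C0=np.array([.5762,.058])/' h.py; cat >> h.py <<'E'
def where():
    s=get_state(); q=s["orientation"]; from scipy.spatial.transform import Rotation as Ro
    M=Ro.from_quat(q,scalar_first=True).as_matrix()
    print("t",round(s["time"],2),"ledge mm",L(s["eef_pos"]).round(1),"tool y yaw rel ledge y deg",np.degrees(np.arctan2(*(R.T@M[:2,1])[::-1])).round(2)-90,"zaxis",M[:,2].round(3),"F",s["wrist_force"].round(1),"j6",s["joint_pos"][5].round(2),"w",round(s["gripper_width"],2))
E
python3 -c "from h import *; where()"
```

```text
t 1.85 ledge mm [-84.6  17.4 214.2] tool y yaw rel ledge y deg -0.060000000000002274 zaxis [-0.001  0.    -1.   ] F [-0.7  1.3  0.8] j6 -1.37 w 0.5
```

Emit:
arm_command(
  commands=[
    [[0,0,30],[0,0,0]],
    [[0,0,30],[0,0,0]],
    [[0,0,30],[0,0,0]],
    [[0,0,30],[0,0,0]],
    [[0,0,20],[0,0,0]],
    [[0,0,10],[0,0,0]],
    [[0,0,0],[0,0,0]],
    [[0,0,0],[0,0,0]],
  ],
)

```text
time: 2.52
eef_pos: [0.4926, 0.0798, 0.0649]
orientation: [-0.0, 0.02, 1.0, -0.0]
wrist_force: [0.6, -0.6, 0.5]
gripper_width: 0.503
```

Emit:
arm_command(
  commands=[
    [[-5,0,0],[0,0,0]],
    [[-5,0,0],[0,0,0]],
    [[-3,0,0],[0,0,0]],
    [[-3,0,0],[0,0,0]],
    [[-3,0,0],[0,0,0]],
    [[-3,0,0],[0,0,0]],
    [[-3,0,0],[0,0,0]],
    [[-3,0,0],[0,0,0]],
    [[-3,0,0],[0,0,0]],
    [[-3,0,0],[0,0,0]],
    [[0,0,0],[0,0,0]],
  ],
)

```text
time: 3.43
eef_pos: [0.5262, 0.0774, 0.0644]
orientation: [-0.001, 0.021, 1.0, -0.0]
wrist_force: [-3.7, 0.1, 0.9]
gripper_width: 0.501
```

```bash
python3 - <<'E'
from h import *
where(); s=snapshot("scene"); w=snapshot("wrist")
a=cv2.resize(s["color"][150:300,200:460],None,fx=3,fy=3)[:,:,::-1]; cv2.imwrite("pics/a1.png",a)
E
```

```text
t 3.43 ledge mm [-50.8  17.4  64.4] tool y yaw rel ledge y deg 0.0 zaxis [-0.002 -0.    -1.   ] F [-3.7  0.1  0.9] j6 -1.39 w 0.5
```

View pics/a1.png

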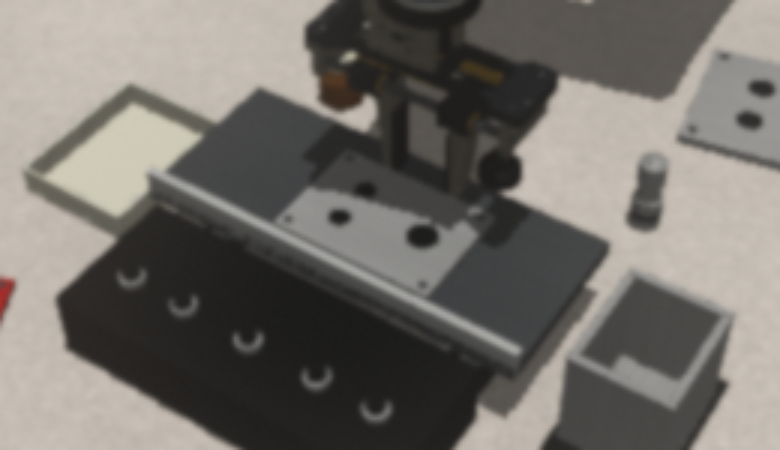

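Both fingertips are on the plate's front edge (about (395,165) and (455,190) in the crop). The plate looks square and close to the fence. I'll continue slowly until the force rises.

Emit:
arm_command(
  commands=[
    [[-2,0,0],[0,0,0]],
    [[-2,0,0],[0,0,0]],
    [[-2,0,0],[0,0,0]],
    [[-2,0,0],[0,0,0]],
    [[0,0,0],[0,0,0]],
  ],
)

```text
time: 3.95
eef_pos: [0.5346, 0.0772, 0.0644]
orientation: [-0.001, 0.02, 1.0, -0.0]
wrist_force: [-5.3, 0.3, 1.8]
gripper_width: 0.505
```

Emit:
arm_command(
  commands=[
    [[-1,0,0],[0,0,0]],
    [[-1,0,0],[0,0,0]],
    [[0,0,0],[0,0,0]],
  ],
)

```text
time: 4.2
eef_pos: [0.5348, 0.0771, 0.0643]
orientation: [-0.002, 0.021, 1.0, -0.0]
wrist_force: [-10.7, 1.2, 6.2]
gripper_width: 0.501
```

Emit:
arm_command(
  commands=[
    [[10,0,0],[0,0,0]],
    [[7,0,0],[0,0,0]],
    [[0,0,-30],[0,0,0]],
    [[0,0,-30],[0,0,0]],
    [[0,0,0],[0,0,0]],
    [[-19,25,0],[0,0,0.12]],
    [[-19,25,0],[0,0,0.12]],
    [[-19,25,0],[0,0,0.12]],
    [[-19,25,0],[0,0,0.12]],
  ],
)

```text
time: 4.95
eef_pos: [0.6161, 0.1595, 0.1247]
orientation: [0.001, 0.26, 0.966, 0.0]
wrist_force: [0.3, -0.0, 0.8]
gripper_width: 0.5
```

Emit:
arm_command(
  commands=[
    [[0,0,0],[0,0,0.121]],
    [[0,0,0],[0,0,0.121]],
    [[0,0,0],[0,0,0.121]],
    [[0,0,0],[0,0,0.121]],
    [[0,0,0],[0,0,0.121]],
    [[0,0,0],[0,0,0.121]],
    [[0,0,0],[0,0,0.121]],
    [[0,0,0],[0,0,0.121]],
    [[0,0,0],[0,0,0.121]],
    [[0,0,0],[0,0,0]],
    [[0,0,0],[0,0,0]],
  ],
)

```text
time: 5.87
eef_pos: [0.6152, 0.1581, 0.1244]
orientation: [0.0, 0.719, 0.695, 0.0]
wrist_force: [-0.3, -0.8, -1.0]
gripper_width: 0.503
```

```bash
python3 -c "
from h import *
where(); s=snapshot('scene'); Q=L(cloud(s)); g=s['color'].mean(-1); x,y,z=Q[...,0],Q[...,1],Q[...,2]
p=(z>62)&(z<71)&(abs(x)<68)&(abs(y)<110)&(g>70)
print('plate y',[halfrange(y[p&(abs(x-a)<10)]) for a in(-10,20,45)],'front x',[np.percentile(x[p&(abs(y-a)<10)],2) for a in(-30,17,70)])
cv2.imwrite('pics/a2.png',cv2.resize(s['color'][150:300,200:460],None,fx=3,fy=3)[:,:,::-1])"
```

```text
t 5.87 ledge mm [ 34.9 101.6 124.4] tool y yaw rel ledge y deg -89.66 zaxis [ 0.001  0.    -1.   ] F [-0.3 -0.8 -1. ] j6 0.28 w 0.5
plate y [(np.float64(-54.37179421196325), np.float64(87.62820578803675)), (np.float64(-52.50467299250223), np.float64(25.49532700749777)), (np.float64(-50.398591875017985), np.float64(13.601408124982015))] front x [np.float64(-16.20408750528755), np.float64(4.170314063565527), np.float64(-27.45786791796365)]
```

View pics/a2.png

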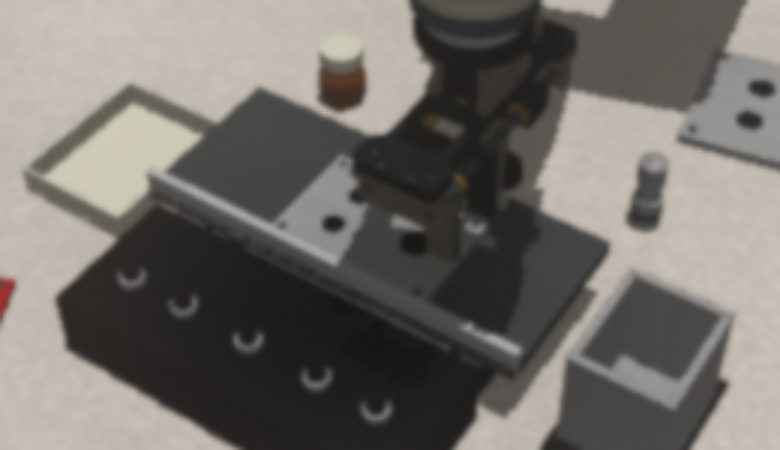

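The plate is flush with the fence and its cell-side end is at ledge y≈88 mm. The fingers are above it and need to move behind that end.

Emit:
arm_command(
  commands=[
    [[16,-18,0],[0,0,0.006]],
    [[0,0,0],[0,0,0]],
    [[0,0,20],[0,0,0]],
    [[0,0,20],[0,0,0]],
    [[0,0,15],[0,0,0]],
    [[0,0,5.5],[0,0,0]],
    [[0,0,0],[0,0,0]],
    [[0,0,0],[0,0,0]],
  ],
)

```text
time: 6.58
eef_pos: [0.598, 0.1747, 0.0643]
orientation: [0.0, 0.722, 0.691, 0.0]
wrist_force: [-0.6, -0.6, 0.6]
gripper_width: 0.504
```

Emit:
arm_command(
  commands=[
    [[-5,0,0],[0,0,0]],
    [[-4,0,0],[0,0,0]],
    [[-4,0,0],[0,0,0]],
    [[-4,0,0],[0,0,0]],
    [[-4,0,0],[0,0,0]],
    [[-4,0,0],[0,0,0]],
    [[-4,0,0],[0,0,0]],
    [[-4,0,0],[0,0,0]],
    [[-4,0,0],[0,0,0]],
    [[-4,0,0],[0,0,0]],
    [[-4,0,0],[0,0,0]],
  ],
)

```text
time: 7.5
eef_pos: [0.596, 0.13, 0.0645]
orientation: [0.0, 0.723, 0.691, 0.001]
wrist_force: [-0.4, 5.5, 2.5]
gripper_width: 0.498
```

```bash
python3 -c "from h import *; where()"
```

```text
t 7.5 ledge mm [16.9 72.7 64.5] tool y yaw rel ledge y deg -90.23 zaxis [ 0.001  0.001 -1.   ] F [-0.4  5.5  2.5] j6 0.26 w 0.5
```

Emit:
arm_command(
  commands=[
    [[-5,0,0],[0,0,0]],
    [[-5,0,0],[0,0,0]],
    [[-5,0,0],[0,0,0]],
    [[-5,0,0],[0,0,0]],
    [[-5,0,0],[0,0,0]],
    [[-5,0,0],[0,0,0]],
    [[-5,0,0],[0,0,0]],
    [[-5,0,0],[0,0,0]],
    [[-5,0,0],[0,0,0]],
    [[-5,0,0],[0,0,0]],
    [[-5,0,0],[0,0,0]],
    [[-5,0,0],[0,0,0]],
  ],
)

```text
time: 8.5
eef_pos: [0.5933, 0.0698, 0.0645]
orientation: [0.0, 0.723, 0.691, 0.001]
wrist_force: [-0.6, 5.1, 3.9]
gripper_width: 0.501
```

Emit:
arm_command(
  commands=[
    [[-5,0,0],[0,0,0]],
    [[-5,0,0],[0,0,0]],
    [[-5,0,0],[0,0,0]],
    [[-5,0,0],[0,0,0]],
    [[-5,0,0],[0,0,0]],
    [[-5,0,0],[0,0,0]],
    [[-4,0,0],[0,0,0]],
    [[-3,0,0],[0,0,0]],
    [[-2,0,0],[0,0,0]],
    [[0,0,0],[0,0,0]],
  ],
)

```text
time: 9.33
eef_pos: [0.5914, 0.0306, 0.0644]
orientation: [0.0, 0.723, 0.691, 0.0]
wrist_force: [0.7, 2.3, 2.2]
gripper_width: 0.499
```

```bash
cat >> h.py <<'E'
def plate():
    for n in("scene","side"):
        s=snapshot(n); Q=L(cloud(s)); g=s["color"].mean(-1); x,y,z=Q[...,0],Q[...,1],Q[...,2]
        p=(z>60)&(z<71)&(x>-62)&(x<60)&(y<40)&(y>-260)&(g>75)
        dk=(z>55)&(z<63.5)&(abs(x)<60)&(abs(y)<200)
        print(n,"plate y",[np.percentile(y[p&(abs(x-a)<12)],[1,99]).round(1) for a in(-10,20,45)],"front x",[np.percentile(x[p&(abs(y-a)<12)],[1,99]).round(1) for a in(-190,-150,-110) if (p&(abs(y-a)<12)).sum()>5],"z",np.median(z[p]).round(1),"deck y",np.percentile(y[dk],[1,99]).round(1))
        cv2.imwrite(f"pics/{n}_{s['color'].sum()%9999}.png",cv2.resize(s["color"][130:300,200:460],None,fx=3,fy=3)[:,:,::-1])
E
python3 -c "from h import *; where(); plate()"; ls -t pics|head -2
```

```text
t 9.33 ledge mm [ 16.4 -26.8  64.4] tool y yaw rel ledge y deg -90.25 zaxis [ 0.001  0.    -1.   ] F [0.7 2.3 2.2] j6 0.09 w 0.5
scene plate y [array([-176.6, -157.2]), array([-176.9, -128.1]), array([-177.9,   21.8])] front x [array([-39. ,  59.2]), array([40.3, 59.3])] z 68.0 deck y [-85.8 170.3]
side plate y [array([-179.4,  -43.3]), array([-179.3,  -45.2]), array([-179.6,  -46.4])] front x [array([-31.1,  59.3]), array([-57.2,  58.6]), array([-43.4,  58.5])] z 67.4 deck y [-175.9  167.8]
side_8794.png
scene_2380.png
```

Emit:
arm_command(
  commands=[
    [[-4,0,0],[0,0,0]],
    [[-5,0,0],[0,0,0]],
    [[-5,0,0],[0,0,0]],
    [[-5,0,0],[0,0,0]],
    [[-5,0,0],[0,0,0]],
    [[-4,0,0],[0,0,0]],
    [[-4,0,0],[0,0,0]],
    [[-3,0,0],[0,0,0]],
    [[-2,0,0],[0,0,0]],
    [[-2,0,0],[0,0,0]],
    [[0,0,0],[0,0,0]],
    [[0,0,0],[0,0,0]],
  ],
)

```text
time: 10.43
eef_pos: [0.5894, -0.0082, 0.0641]
orientation: [0.0, 0.723, 0.691, -0.0]
wrist_force: [1.0, 3.0, 3.4]
gripper_width: 0.501
```

Emit:
arm_command(
  commands=[
    [[10,0,0],[0,0,0]],
    [[20,0,0],[0,0,0]],
    [[0,0,-30],[0,0,0]],
    [[0,0,-35],[0,0,0]],
    [[35,0,-30],[0,0,0]],
    [[40,0,0],[0,0,0]],
    [[40,0,0],[0,0,0]],
    [[40,0,0],[0,0,0]],
    [[0,0,0],[0,0,0]],
    [[0,0,0],[0,0,0]],
  ],
)

```text
time: 11.27
eef_pos: [0.5969, 0.1753, 0.1556]
orientation: [0.0, 0.722, 0.692, -0.001]
wrist_force: [0.1, -0.8, 0.3]
gripper_width: 0.501
```

```bash
python3 -c "from h import *; where(); plate()"; ls -t pics|head -2; mv $(ls -t pics/side_*|head -1) pics/f_side.png;mv $(ls -t pics/scene_*|head -1) pics/f_scene.png
```

```text
t 11.27 ledge mm [ 15.9 118.1 155.6] tool y yaw rel ledge y deg -90.01 zaxis [-0.001 -0.001 -1.   ] F [ 0.1 -0.8  0.3] j6 0.33 w 0.5
scene plate y [array([-214.6,  -75.7]), array([-214.7,  -76.4]), array([-213.7,   10.2])] front x [array([-31. ,  58.9]), array([-41.1,  58. ]), array([-42. ,  59.2])] z 67.9 deck y [-148.4  170.2]
side plate y [array([-218.4,    8.5]), array([-217.3,    8.4]), array([-218.2,    8. ])] front x [array([-34.8,  58.8]), array([-60.,  58.]), array([-59.8,  58.5])] z 66.6 deck y [-165.9  166.4]
side_6074.png
scene_9537.png
```

View pics/f_scene.png

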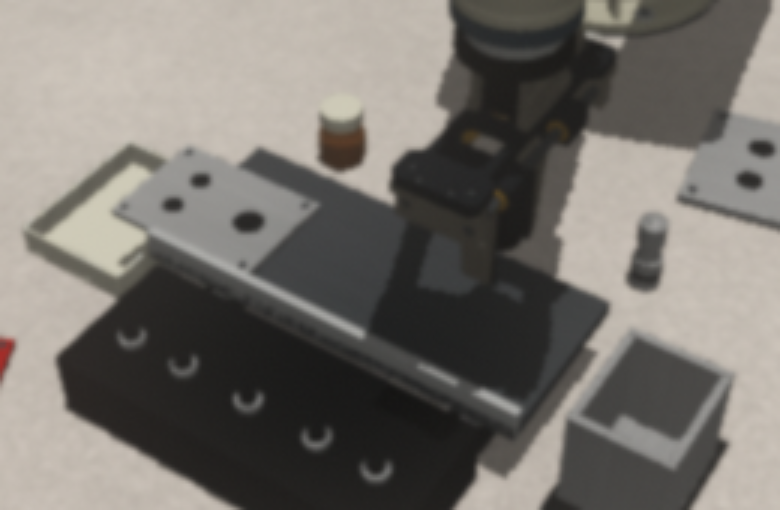

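View pics/f_side.png

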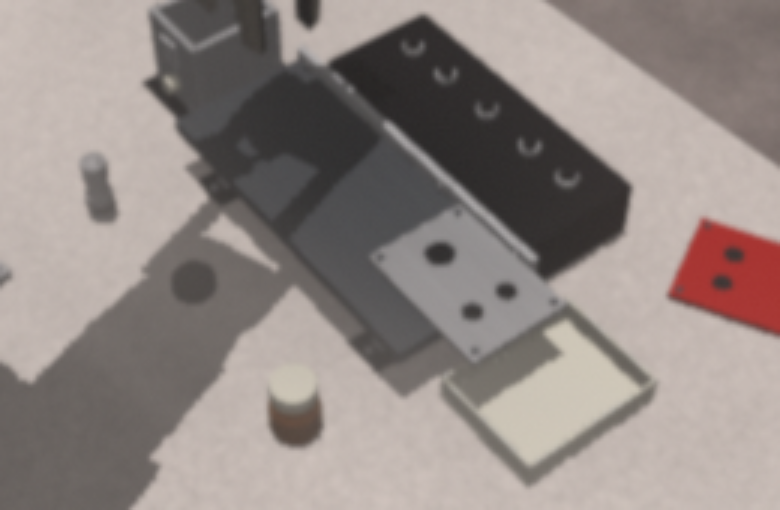

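Both views show the plate flat, sticking out over the tray. In the scene crop its outer corners are at about (115,208) and (190,150), and the fence edge hides any gap. The probe, jar and cap are where they were. One numeric check of skew and gap against the fence:

```bash
python3 -c "
from h import *
for n in('scene','side'):
    s=snapshot(n); Q=L(cloud(s)); g=s['color'].mean(-1); x,y,z=Q[...,0],Q[...,1],Q[...,2]
    p=biggest((z>63)&(z<71)&(x>-62)&(x<68)&(y<-60)&(y>-230)&(g>100))
    f=lambda a:(abs(y-a)<8)
    print(n,[(a,halfrange(x[p&f(a)],1),np.percentile(x[p&f(a)],[0,100]).round(1)) for a in(-190,-165,-140,-115,-90)])
    fe=(z>71.5)&(z<80)&(x>55)&(x<86)
    print(' fence',[np.percentile(x[fe&f(a)],[2,98]).round(1) for a in(-155,-140,-115,-90)], 'z in/out',np.median(z[p&(y<-175)]).round(2),np.median(z[p&(y>-110)]).round(2))
"
```

```text
scene [(-190, (np.float64(-29.41355188636836), np.float64(68.58644811363163)), array([-33.4,  67.8])), (-165, (np.float64(-32.626493265226394), np.float64(64.3735067347736)), array([-32.6,  65.9])), (-140, (np.float64(-32.885242584627235), np.float64(64.11475741537276)), array([-33.9,  63.4])), (-115, (np.float64(-31.20008679836331), np.float64(65.79991320163668)), array([-32.2,  65.7])), (-90, (np.float64(-31.84211950555543), np.float64(65.15788049444457)), array([-31.8,  65. ]))]
 fence [array([70.2, 78.4]), array([69.7, 77.7]), array([71. , 78.2]), array([68.9, 79.8])] z in/out 68.19 67.77
side [(-190, (np.float64(-34.640845535953794), np.float64(65.35915446404621)), array([-34.6,  66. ])), (-165, (np.float64(-33.87225273654841), np.float64(68.1277472634516)), array([-33.9,  67.7])), (-140, (np.float64(-33.59457202919824), np.float64(68.40542797080175)), array([-33.6,  67.9])), (-115, (np.float64(-33.81900617177584), np.float64(67.18099382822416)), array([-33.8,  67.4])), (-90, (np.float64(-33.5185032165453), np.float64(67.4814967834547)), array([-33.5,  67.7]))]
 fence [array([66.5, 74.4]), array([59.4, 75.1]), array([66.2, 74.6]), array([58.1, 75.1])] z in/out 67.82 67.62
```

The front edge is parallel to the fence within about 1 mm, but the camera can't exclude a gap of a millimetre or so. There's plenty of time, so I'll give it one gentle seating push from the front, as before.

Emit:
arm_command(
  commands=[
    [[0,0,0],[0,0,-0.121]],
    [[0,0,0],[0,0,-0.121]],
    [[0,0,0],[0,0,-0.121]],
    [[0,0,0],[0,0,-0.121]],
    [[0,0,0],[0,0,-0.121]],
    [[0,0,0],[0,0,-0.121]],
    [[0,0,0],[0,0,-0.121]],
    [[0,0,0],[0,0,-0.121]],
    [[0,0,0],[0,0,-0.121]],
    [[0,0,0],[0,0,-0.121]],
    [[0,0,0],[0,0,-0.121]],
    [[0,0,0],[0,0,-0.121]],
  ],
)

```text
time: 12.47
eef_pos: [0.5976, 0.1717, 0.1561]
orientation: [-0.0, 0.08, 0.997, -0.0]
wrist_force: [0.3, -0.1, 0.2]
gripper_width: 0.499
```

Emit:
arm_command(
  commands=[
    [[0,0,0],[0,0,-0.119]],
    [[13,-35,0],[0,0,0]],
    [[13,-35,0],[0,0,0]],
    [[13,-35,0],[0,0,0]],
    [[13,-35,0],[0,0,0]],
    [[13,-35,0],[0,0,0]],
    [[13,-35,0],[0,0,0]],
    [[13,-33,0],[0,0,0]],
    [[0,0,0],[0,0,0]],
    [[0,0,0],[0,0,0]],
  ],
)

```text
time: 13.3
eef_pos: [0.4948, -0.0678, 0.1564]
orientation: [-0.0, 0.025, 1.0, -0.0]
wrist_force: [0.1, -0.1, -0.3]
gripper_width: 0.496
```

```bash
python3 -c "from h import *; where()"
```

```text
t 13.3 ledge mm [ -76.2 -129.   156.4] tool y yaw rel ledge y deg -0.5 zaxis [-0. -0. -1.] F [ 0.1 -0.1 -0.3] j6 -1.66 w 0.5
```

Fix the last half-degree, descend, then approach slowly.

Emit:
arm_command(
  commands=[
    [[0,3,0],[0,0,-0.008]],
    [[0,0,30],[0,0,0]],
    [[0,0,30],[0,0,0]],
    [[0,0,22],[0,0,0]],
    [[0,0,10],[0,0,0]],
    [[0,0,0],[0,0,0]],
    [[-10,0,0],[0,0,0]],
    [[-10,0,0],[0,0,0]],
    [[-5,0,0],[0,0,0]],
    [[-4,0,0],[0,0,0]],
    [[-2,0,0],[0,0,0]],
    [[0,0,0],[0,0,0]],
  ],
)

```text
time: 14.3
eef_pos: [0.5273, -0.0635, 0.0646]
orientation: [0.0, 0.018, 1.0, -0.0]
wrist_force: [-1.0, -0.0, -0.2]
gripper_width: 0.501
```

Emit:
arm_command(
  commands=[
    [[-1,0,0],[0,0,0]],
    [[-1,0,0],[0,0,0]],
    [[-1,0,0],[0,0,0]],
    [[0,0,0],[0,0,0]],
  ],
)

```text
time: 14.63
eef_pos: [0.528, -0.0635, 0.064]
orientation: [-0.002, 0.018, 1.0, 0.0]
wrist_force: [-7.2, -0.3, 6.1]
gripper_width: 0.499
```

```bash
python3 -c "from h import *; where()"
```

```text
t 14.63 ledge mm [ -43.1 -123.4   64. ] tool y yaw rel ledge y deg 0.23000000000000398 zaxis [-0.004  0.    -1.   ] F [-7.2 -0.3  6.1] j6 -1.66 w 0.5
```

Emit:
arm_command(
  commands=[
    [[-1,0,0],[0,0,0]],
    [[-1,0,0],[0,0,0]],
    [[0,0,0],[0,0,0]],
  ],
)

```text
time: 14.88
eef_pos: [0.5289, -0.0635, 0.0639]
orientation: [-0.003, 0.018, 1.0, 0.0]
wrist_force: [-9.3, 1.0, 7.9]
gripper_width: 0.496
```

Emit:
arm_command(
  commands=[
    [[10,0,0],[0,0,0]],
    [[20,0,0],[0,0,0]],
    [[0,0,-35],[0,0,0]],
    [[0,0,-35],[0,0,0]],
    [[0,0,-35],[0,0,0]],
    [[35,0,-10],[0,0,0]],
    [[40,0,0],[0,0,0]],
    [[0,0,0],[0,0,0]],
    [[0,0,0],[0,0,0]],
  ],
)

```text
time: 15.63
eef_pos: [0.4254, -0.0597, 0.1795]
orientation: [0.001, 0.019, 1.0, -0.0]
wrist_force: [0.2, -0.7, 0.2]
gripper_width: 0.499
```

```bash
python3 -c "from h import *; where(); plate()"; mv $(ls -t pics/side_*|head -1) pics/g_side.png;mv $(ls -t pics/scene_*|head -1) pics/g_scene.png
```

```text
t 15.63 ledge mm [-145.8 -123.8  179.5] tool y yaw rel ledge y deg 0.21999999999999886 zaxis [ 0.001 -0.    -1.   ] F [ 0.2 -0.7  0.2] j6 -1.68 w 0.5
scene plate y [array([-213.7,  -76. ]), array([-213.9,  -76. ]), array([-214.9,   26.6])] front x [array([-29.5,  59.1]), array([-40.2,  59.6]), array([-39.6,  59.3])] z 67.8 deck y [-149.3  170.2]
side plate y [array([-218. ,  -72.6]), array([-218.7,   20.7]), array([-217.7,   36.4])] front x [array([-32.9,  59.3]), array([-60.4,  59.3]), array([-59.2,  59.5])] z 67.2 deck y [-171.7   71.6]
```

View pics/g_scene.png

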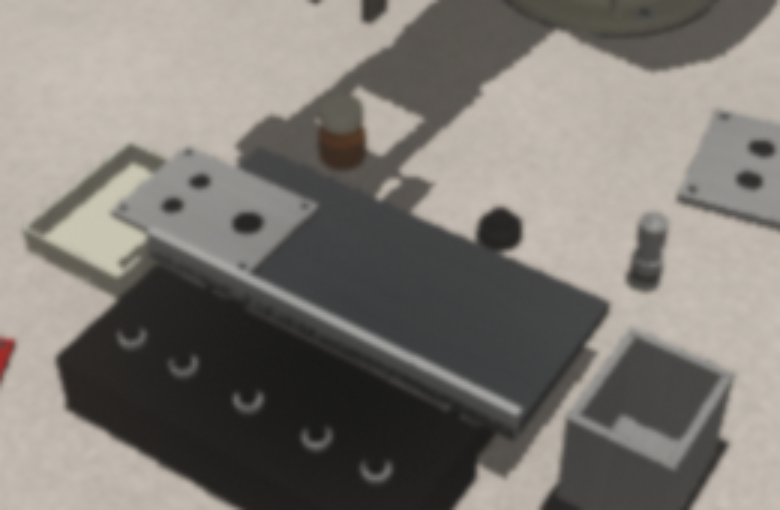

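The plate lies flat, parallel to the fence, with its outer end over the tray at about (115,208)–(190,150) in the crop. The jar, cap and probe are undisturbed, and the arm is clear.

```bash
python3 -c "from h import *; ticket.sign_off()"
```

```text
the job is handed in; nothing more can be done
```

I pushed the plate square against the back fence, then slid it along the ledge towards the tray with both fingertips on its end face. I finished with a gentle push from the front to seat it against the fence, then backed the arm away and handed the job in at about 16 s.

**Overhang:** the plate's end is at ledge y ≈ -216 mm, the average of the two cameras (-214 and -218). That is about 46 mm past the end of the ledge, a third of its 140 mm length.

**Lying flat:** its top measures 67–68 mm above the table, as it should be lying on the deck.

**Against the fence:** the final push nearly stalled at about 9 N: 5 mm was commanded and the fingertips moved under 2 mm. The fence hides that edge from the camera, and the two views disagree by 2–4 mm, so contact rests mainly on that force reading.

**Forces and bystanders:** the highest wrist reading I saw was about 12 N. The probe, jar and cap look undisturbed in the last picture, but I did not measure them again.

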